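# Lay out the doming punches at the silversmith's bench

### The arm

A 6-joint arm with a two-finger parallel gripper is mounted at the origin on the work surface. World frame = base frame: x ahead of the robot, y to its left, z up, the work surface at z = 0. Lengths are in mm, angles in rad, forces in N, time in s.
With the tool pointing down it reaches from about 350 to 850 mm from the base axis. Payload 8.1 kg.
Tool frame: the origin (TCP) lies midway between the tips of the shut fingers; the grasp point (between the pads) lies 19 mm behind it (robot.grasp_offset is the distance from the TCP to the grasp point, in mm); y points along the fingers, z is the direction in which the jaws open and shut, and the axes are right-handed (so a half turn about y gives the same grasp; the last joint's range is limited). The gripper opens to 93 mm and grips with 3 to 60 N. Pads are 15 mm wide; open, the fingers measure 128 mm over their backs; the gripper's body (75 mm by 188 mm) begins 65 mm behind the grasp point.
Start: joints at [-1.362, 0.13, 1.488, -0, 1.523, -0.085], TCP at [173.775, -574.288, 185.135] pointing down, gripper open.
Joint ranges: [-2.96, 2.96], [-0.89, 2.26], [0.02, 2.5], [-1.34, 4.48], [0, 2.73], [-2.66, 2.66]. Speed limits (rad/s): [2.39, 2.39, 2.79, 3.14, 3.14, 3.14].

### API

Orientations are given as a rotation vector (axis times angle).
In Python, from bench import robot, vision, workorder gives the robot as it stands.
- The arm moves only by the tool jog_arm, never from a script. Its arguments are lists of equal length, an entry for each row: "dp": the shift along the tool's x, y, z in m, a list of three; "turn": the turn, a rotation vector about the tool's x, y, z in degrees, a list of three; "hand": the closure, from 0 (fully open) to 1 (shut). In form: {"dp": [[x, y, z], ...], "turn": [[ax, ay, az], ...], "hand": [hand, ...]}. A call has 1 to 8 rows; each row is the pose to reach, as a shift and turn from the pose commanded when the call began, along the tool's axes at that moment; what a row does not reach only later rows make up. A row lasts 1/12 s, in which the tool goes at most 41.7 mm and 7.16 degrees, less where a joint would pass 70% of its speed; a pose out of reach is approached as far as the arm can. A call with a gripper value outside its range is refused whole. The fingers move at their own pace and stop on an object; "grip_force" is the grip in N (left out, the last holds). Time passes only in rows, so rows that repeat a pose let the fingers close. It gives the time, the measured TCP pose, the force and the opening at its end, in the units of the state.
- robot.get_obs(): the state, without advancing time (a new reading comes with each control period).
- vision.get_image(name): name is "side" or "top" or "wrist"; returns (picture, depth): 400x640x3 uint8, red, green, blue; 400x640 float32, mm along the optical axis (not along the pixel's ray), 0 where there is no reading.
- vision.camera_model(name): a dict with "mtx" (3x3 intrinsics, pixels), "T" (4x4, takes a point from camera to world coordinates); the wrist camera has in their place "hand_eye" (4x4, takes a point from camera to tool coordinates, whose origin is the TCP and whose axes are the tool frame's). Camera axes: x right, y down, z forward; pixel columns grow to the right and rows downward; lengths in mm; the calibration is good to about 2 mm. A picture is of the moment at which its call begins: read the wrist's pose just before it. camera_model takes no time and is no camera call.
- workorder.close_job(): hands the job in, once; it reports no verdict.
Trained networks look in the newest picture that a camera, given by its name, has taken for a name from the list of things; names that differ only in an ending like _2 or _b are one class to them, and where a whole thing is asked for, a point or a joint stands for the part that bears it (a point fixed in the world has none). Each returns a list of dicts, best first, with "confidence" (0 to 1); they miss things now and then, are a little off and sometimes report something else, mostly with a low value. They report only what shows in the picture. A call takes as long as a camera call. They do not tell look-alikes from the thing itself.
- vision.silhouettes(camera, query): "region" (400x640 bool, what is visible of it) and "box" ([left, top, right, bottom] in pixels, round what is visible of it).
The state is a dict: "time": time; "joint_pos": joint angles; "joint_velocities": joint speeds; "joint_efforts": joint torques, N m; "tool_pos": TCP position; "ee_rot": TCP orientation; "ft_force": force on the tool from outside, world axes, zero at the start; "moment": the same for the moment, N m; "finger_gap": opening from 0.0 (shut) to 1.0 (fully open).
Only numpy, scipy, OpenCV 4.12 (cv2) and the standard library are available. Lean on these libraries where they do the work, as an engineer would, in place of code of your own. Each camera call takes 0.05 s, during which the arm holds its last target. There are 200 camera calls.

### The job

Move all four doming punches from their storage cups to the wooden working rack, one to a bay, keeping them in sequence: the punch that stands nearest the little anvil goes into the bay nearest the rack's brass-knobbed post, the next one into the next bay, and so on to the last. Leave every punch standing upright on the floor of its bay and let go of it, and let no punch fall over on the way.

Things in the scene. Friction and masses are not known exactly. Their poses are not given: they have to be found in the camera images.
- punch_red: Loose upright doming punch, about 150 g: round body 26 mm across (steel foot 0 to 30 mm, red plastic sleeve 30 to 78 mm up), then a steel neck and a 16 mm steel ball; 94 mm tall in all. Grip the sleeve about 60 mm above the foot. Origin: centre of the flat foot's underside; z up the punch; it is round, so yaw means nothing.
- punch_blue: Loose upright doming punch, about 150 g: round body 26 mm across (steel foot 0 to 30 mm, blue plastic sleeve 30 to 78 mm up), then a steel neck and a 20 mm steel ball; 96 mm tall in all. Grip the sleeve about 60 mm above the foot. Origin: centre of the flat foot's underside; z up the punch; it is round, so yaw means nothing.
- punch_yellow: Loose upright doming punch, about 150 g: round body 26 mm across (steel foot 0 to 30 mm, yellow plastic sleeve 30 to 78 mm up), then a steel neck and a 22 mm steel ball; 97 mm tall in all. Grip the sleeve about 60 mm above the foot. Origin: centre of the flat foot's underside; z up the punch; it is round, so yaw means nothing.
- punch_green: Loose upright doming punch, about 150 g: round body 26 mm across (steel foot 0 to 30 mm, green plastic sleeve 30 to 78 mm up), then a steel neck and a 24 mm steel ball; 98 mm tall in all. Grip the sleeve about 60 mm above the foot. Origin: centre of the flat foot's underside; z up the punch; it is round, so yaw means nothing.
- cup_red: Fixed cup, red walls, 54 mm square, 28 mm high; bay 44 mm square, floor 8 mm thick. Holds the red punch at the start. Origin: centre of underside, 10 mm above the table (on a dark board). The 4 cups stand in a row along their y axis (robot's left), 62 mm apart, colours in any order; the anvil stands off one end of this row.
- cup_blue: Fixed cup, blue walls, 54 mm square, 28 mm high; bay 44 mm square, floor 8 mm thick. Holds the blue punch at the start. Origin: centre of underside, 10 mm above the table (on a dark board). The 4 cups stand in a row along their y axis (robot's left), 62 mm apart, colours in any order; the anvil stands off one end of this row.
- cup_yellow: Fixed cup, yellow walls, 54 mm square, 28 mm high; bay 44 mm square, floor 8 mm thick. Holds the yellow punch at the start. Origin: centre of underside, 10 mm above the table (on a dark board). The 4 cups stand in a row along their y axis (robot's left), 62 mm apart, colours in any order; the anvil stands off one end of this row.
- cup_green: Fixed cup, green walls, 54 mm square, 28 mm high; bay 44 mm square, floor 8 mm thick. Holds the green punch at the start. Origin: centre of underside, 10 mm above the table (on a dark board). The 4 cups stand in a row along their y axis (robot's left), 62 mm apart, colours in any order; the anvil stands off one end of this row.
- rack: Fixed wooden rack on the table, empty at the start: 54 (x) by 244 mm (y), walls 28 mm high. Four square bays of 44 mm, floor 8 mm above the origin, centres at x = 0, y = -90, -30, +30, +90 mm. Its +y end carries a brass post with a 20 mm ball (at y = 147 mm, 58 mm high). Origin: centre of the bays' underside; x away from the robot, y along the row to the robot's left, z up.
- anvil: Small fixed steel anvil, 54 mm high, 62 by 50 mm plus a short horn to +x (to 53 mm). It stands in line with the cups off one end of their row, 170 mm from the row's middle (77 mm from the nearest cup's centre), on the + or the - y side. A capped glass jar, 58 mm high, 52 mm across (not listed), stands likewise off the other end. Origin: centre of its underside.
Not all that is in view belongs to the job. Leave any purple look-alike of the punch_green alone.

How it is judged:
By the outcome, as a careful person would: the job done as asked, in the order asked, and still so for the second after the job is handed in, with the robot touching nothing.
It also fails if it takes over 102 s, if anything falls off the work surface, if the arm or the gripper's body presses on something with over 40 N, if the wrist force passes 120 N, or if a joint passes its speed limit or range.

## Working session

There is one attempt and no reset: what is moved stays moved. The work goes in short steps, Python scripts to look and compute and a tool call to move; the robot and the scene stay as the last step left them, time stands still between calls to the robot, and variables do not carry over. Pictures are saved under pics/ and viewed, about 12 in all and at most 16, crops included, and the job is handed in when it is done.

Besides the shell and the picture viewer there is one more tool, called after "Request:" by a JSON object that holds its "op" and its "data". jog_arm: Moves the arm, as the interface text tells. Its arguments: {"type":"object","properties":{"dp":{"type":"array"},"turn":{"type":"array"},"hand":{"type":"array"},"grip_force":{"type":"number"}},"required":["dp","turn","hand"]}

```bash
ls; mkdir -p pics; python3 - <<'E'
from bench import robot, vision
import cv2,numpy as np
print(robot.get_obs(), robot.grasp_offset)
for n in("top","side"):
    im,d=vision.get_image(n); cv2.imwrite(f"pics/{n}0.png",im[:,:,::-1]); np.savez(f"{n}0.npz",im=im,d=d)
    print(n,vision.camera_model(n))
print(vision.camera_model("wrist"))
E
```

```text
pics
{'time': 0.0, 'joint_pos': array([-1.36237821e+00,  1.31170014e-01,  1.48929582e+00, -1.25605451e-05,
        1.52294785e+00, -8.53788006e-02]), 'joint_velocities': array([-0.00045443,  0.00027404, -0.00128874,  0.00089288,  0.00077061,
       -0.00090564]), 'joint_efforts': array([ 1.39524069e-03, -5.59841144e+01, -4.91755128e+01,  7.67090404e-02,
        3.55901476e-02, -1.05368115e-04]), 'tool_pos': array([ 173.65239964, -573.6705896 ,  184.07310997]), 'ee_rot': array([-0.30546903,  2.06549096, -2.06170099]), 'ft_force': array([-0.71815397, -0.13561023, -0.40257199]), 'moment': array([ 0.04728597, -0.04637406, -0.02865189]), 'finger_gap': 1.0037843184390032} 18.8
top {'mtx': array([[455.57817342,   0.        , 319.60130794],
       [  0.        , 455.57817342, 196.3911546 ],
       [  0.        ,   0.        ,   1.        ]]), 'T': array([[-1.08121138e-01, -9.64839591e-01,  2.39571247e-01,
         3.16174570e+02],
       [-9.94107519e-01,  1.03052913e-01, -3.36205045e-02,
         4.08138015e+01],
       [ 7.74987907e-03, -2.41794665e-01, -9.70296490e-01,
         8.02060176
[... 425 characters left out ...]
35898e+02],
       [-2.06076879e-02, -8.24305866e-01, -5.65769531e-01,
         5.55029747e+02],
       [ 0.00000000e+00,  0.00000000e+00,  0.00000000e+00,
         1.00000000e+00]])}
{'mtx': array([[279.89864168,   0.        , 325.26610482],
       [  0.        , 279.89864168, 193.38953609],
       [  0.        ,   0.        ,   1.        ]]), 'hand_eye': array([[-1.19154269e-03,  9.55449604e-01,  2.95151885e-01,
        -8.27144528e+01],
       [-5.28549223e-04, -2.95152655e-01,  9.55449963e-01,
        -1.99851319e+02],
       [ 9.99999150e-01,  9.82457124e-04,  8.56689135e-04,
         1.86709337e-01],
       [ 0.00000000e+00,  0.00000000e+00,  0.00000000e+00,
         1.00000000e+00]])}
```

View pics/top0.png

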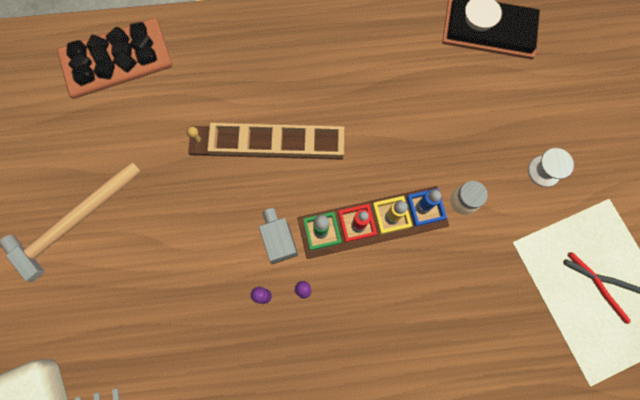

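View pics/side0.png

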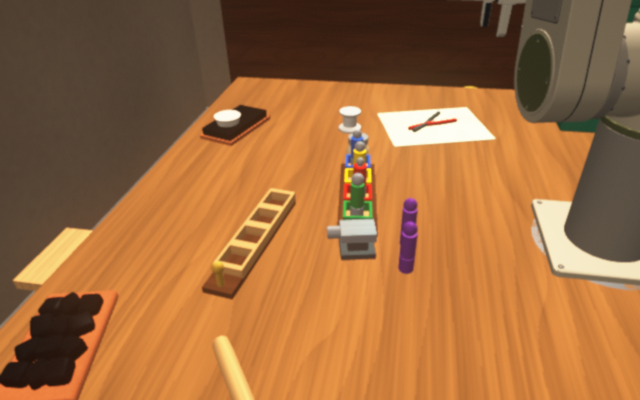

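The top view shows the anvil at (278,235). The punches then run green (322,228), red (358,218), yellow (397,212), blue (430,203), with the jar at (470,197). The rack's brass post is at (193,132), its left (+y) end. So green goes to bay +90, red to +30, yellow to −30 and blue to −90. Two purple decoys stand at (262,295) and (303,290).

```bash
cat > h.py <<'E'
from bench import robot, vision
import cv2,numpy as np
from scipy.spatial.transform import Rotation as R
def Tcam(n):
    m=vision.camera_model(n)
    if n!="wrist": return m["mtx"],m["T"]
    o=robot.get_obs(); T=np.eye(4); T[:3,:3]=R.from_rotvec(o["ee_rot"]).as_matrix(); T[:3,3]=o["tool_pos"]
    return m["mtx"],T@m["hand_eye"]
def cloud(d,K,T):
    v,u=np.mgrid[:d.shape[0],:d.shape[1]]
    P=np.stack([(u-K[0,2])/K[0,0]*d,(v-K[1,2])/K[1,1]*d,d],-1)
    return P@T[:3,:3].T+T[:3,3]
def tool():
    o=robot.get_obs(); return o["tool_pos"],R.from_rotvec(o["ee_rot"]).as_matrix()
E
python3 - <<'E'
from h import *
np.set_printoptions(precision=1,suppress=True)
p,M=tool();print("tool",p);print(np.round(M,3))
K,T=Tcam("top"); im,d=vision.get_image("top"); P=cloud(d,K,T)
print("table z",np.median(P[200:380,150:240,2]))
for q in["punch_green","punch_red","punch_yellow","punch_blue","cup_green","cup_red","cup_yellow","cup_blue","rack","anvil"]:
    for s in vision.silhouettes("top",q)[:3]:
        r=s["region"]&(d>0); X=P[r]; 
        out=[q,round(s["confidence"],2),np.array(s["box"]),r.sum()]
        lo,hi=(30,46) if q[:3]=="cup" else (22,34) if q=="rack" else (75,110) if q[:2]=="pu" else (48,60)
        Y=X[(X[:,2]>lo)&(X[:,2]<hi)]
        if len(Y)>5:
            rc=cv2.minAreaRect(Y[:,:2].astype(np.float32)); out+=[len(Y),Y.mean(0),np.array(rc[0]),np.array(rc[1]),round(rc[2],1)]
        print(*out)
E
```

```text
tool [ 173.7 -573.7  184.2]
[[-1.  -0.   0.3]
 [-0.3  0.  -1. ]
 [-0.  -1.  -0. ]]
table z -0.3942948219206528
punch_green 0.84 [313.6 213.5 332.7 238.1] 320 106 [440.9  20.5  98.1] [445.7  19.5] [23.5 24.3] 32.3
punch_green 0.8 [295.7 281.4 310.4 297.6] 223 198 [348.9  58.6  92.7] [348.8  58.2] [23.  22.2] 83.7
punch_green 0.66 [251.5 289.2 271.3 305.5] 279 211 [348.2 125.4  92. ] [348.1 126.2] [21.6 24.1] 85.6
punch_red 0.75 [350.2 208.8 371.6 232.9] 323 196 [447.2 -45.2  97. ] [449.7 -46. ] [24. 24.] 83.3
punch_red 0.58 [302.9 210.4 340.7 253.8] 771
punch_yellow 0.83 [385.  198.7 407.2 227.1] 400 154 [ 453.6 -102.4   96.4] [ 457.5 -105.6] [25.4 23.3] 9.5
punch_blue 0.55 [416.9 189.2 442.6 215.8] 411 180 [ 466.4 -158.2   95.6] [ 468.9 -161.5] [23.9 21.4] 37.0
cup_green 0.63 [302.8 211.8 342.9 250.9] 809 343 [442.2  16.7  37.3] [446.  17.] [54.4 53.8] 7.1
cup_red 0.73 [339.  205.8 378.  244.4] 755 395 [452.6 -44.3  37.3] [453.3 -44.6] [54.3 54.3] 6.6
cup_yellow 0.74 [375.1 195.4 413.5 236.1] 694 352 [ 458.1 -102.1   37.3] [ 460.7 -105.7] [54.5 54. ] 7.0
cup_blue 0.82 [405.5 189.7 443.  228.9] 727 337 [ 461.8 -162.1   37.1] [ 468.  -167.2] [54.4 54.8] 7.1
rack 0.81 [186.  121.3 341.2 160.7] 5062 1882 [622.8  83.1  27.4] [625.2  94.7] [271.6  56.6] 82.5
anvil 0.79 [256.7 208.  300.2 263.5] 1309 1176 [441.5  94.1  53.6] [447.6  95.7] [84.6 45.5] 12.9
anvil 0.35 [184.6 124.7 341.2 161.9] 5106 96 [640.5 225.   54.3] [641.4 225.4] [15.8 17.8] 27.6
```

```bash
cat >> h.py <<'E'
from scipy.optimize import least_squares
RAD=dict(green=12,red=8,yellow=11,blue=10); HT=dict(green=98,red=94,yellow=97,blue=96)
def ball(X,c):
    r=RAD[c]
    f=lambda q: np.linalg.norm(X-q,axis=1)-r
    q0=X.mean(0)-[0,0,r*.6]
    return least_squares(f,q0,loss="soft_l1",f_scale=1).x
def goto(x,y,z,yaw):
    "dp (m), turn (deg) in tool axes to TCP x,y,z with jaw axis (tool z) at world angle yaw deg, tool y down"
    p,M=tool(); a=np.radians(yaw); zt=np.array([np.cos(a),np.sin(a),0]); yt=np.array([0,0,-1.]); 
    G=np.stack([np.cross(yt,zt),yt,zt],1)
    print("at",np.round(p,1),"jaw",round(np.degrees(np.arctan2(M[1,2],M[0,2])),1),"tilt",round(np.degrees(np.arccos(-M[2,1])),2))
    print("dp",np.round(M.T@(np.array([x,y,z])-p)/1000,4),"turn",np.round(np.degrees(R.from_matrix(M.T@G).as_rotvec()),2))
E
python3 - <<'E'
from h import *
np.set_printoptions(precision=1,suppress=True)
K,T=Tcam("top"); Z=np.load("top0.npz"); d=Z["d"]; P=cloud(d,K,T)
im,_=vision.get_image("top")
for c in RAD:
    s=vision.silhouettes("top","punch_"+c)[0]; X=P[s["region"]&(d>0)]
    X=X[X[:,2]>18+HT[c]-RAD[c]-2]
    print(c,len(X),ball(X,c),"z expect",18+HT[c]-RAD[c])
# rack: walls top fit with template of rack footprint frame
s=vision.silhouettes("top","rack")[0]["region"]; s=cv2.dilate(s.astype(np.uint8),np.ones((7,7)))>0
X=P[s&(d>0)]; top=X[abs(X[:,2]-27.7)<3][:,:2]; fl=X[(abs(X[:,2]-8)<4)][:,:2]
def loc(q,A):
    c,t=np.cos(q[2]),np.sin(q[2]); D=A-q[:2]; return np.c_[D[:,0]*c+D[:,1]*t,-D[:,0]*t+D[:,1]*c]
def sdf(L):  # <0 inside a bay
    return np.min([np.maximum(abs(L[:,0])-22,abs(L[:,1]-b)-22) for b in(-90,-30,30,90)],0)
def cost(q):
    Lt=loc(q,top);Lt=Lt[Lt[:,1]<118]; Lf=loc(q,fl); Lf=Lf[(abs(Lf[:,0])<26)&(abs(Lf[:,1])<121)]
    ot=np.maximum(np.abs(Lt[:,0])-27,-122-Lt[:,1])
    return (np.minimum(np.maximum(-sdf(Lt),0),6)**2).sum()+(np.minimum(np.maximum(sdf(Lf),0),6)**2).sum()+(np.clip(ot,0,10)**2).sum()
from scipy.optimize import minimize
r=min((minimize(cost,[623.4+a,80.8+b,np.radians(-7.5)],method="Nelder-Mead",options=dict(initial_simplex=[[623.4+a,80.8+b,-.13],[628+a,80.8+b,-.13],[623.4+a,86+b,-.13],[623.4+a,80.8+b,-.1]])) for a in(-3,3) for b in(-4,0,4)),key=lambda r:r.fun)
q=r.x; print("rack",q[:2],np.degrees(q[2]),r.fun,len(top),len(fl))
for b in(90,30,-30,-90): print(b,q[:2]+b*np.array([-np.sin(q[2]),np.cos(q[2])]))
goto(446,18,175,6.8)
E
```

```text
green 176 [447.1  19.5 103.7] z expect 104
red 80 [450.5 -46.6 103.9] z expect 104
yellow 154 [ 458.1 -107.2  104. ] z expect 104
blue 127 [ 470.5 -163.6  103.9] z expect 104
rack [623.4  80.7] -7.755388732443484 56.13466035205808 1700 2291
90 [635.5 169.9]
30 [627.4 110.4]
-30 [619.3  51. ]
-90 [611.2  -8.5]
at [ 173.8 -574.3  185.2] jaw -73.2 tilt 0.0
dp [-0.4  0.  -0.5] turn [ -0. -80.  -0.]
```

Ball heights match the expected value to 0.3 mm, and the rack fit is consistent with the post position. Next I move above green.

Request:
{"op": "jog_arm", "data": {"dp": [[-0.432,0.01,-0.488],[-0.432,0.01,-0.488],[-0.432,0.01,-0.488],[-0.432,0.01,-0.488],[-0.432,0.01,-0.488],[-0.432,0.01,-0.488],[-0.432,0.01,-0.488],[-0.432,0.01,-0.488]], "turn": [[0,-80,0],[0,-80,0],[0,-80,0],[0,-80,0],[0,-80,0],[0,-80,0],[0,-80,0],[0,-80,0]], "hand": [0,0,0,0,0,0,0,0], "grip_force": 20}}

```text
time: 1.62
tool_pos: [313.3, -269.7, 180.2]
ee_rot: [-1.068, 1.405, -1.407]
ft_force: [1.7, -0.4, 0.4]
finger_gap: 1.006
```

```bash
python3 - <<'E'
from h import *
goto(447,19.5,175,6.8)
E
```

```text
at [ 313.3 -269.7  180.2] jaw -15.5 tilt 0.05
dp [-0.3145  0.0051  0.0513] turn [ -0.04 -22.35   0.03]
```

Request:
{"op": "jog_arm", "data": {"dp": [[-0.3,0.005,0.051],[-0.3,0.005,0.051],[-0.3,0.005,0.051],[-0.3,0.005,0.051],[-0.3,0.005,0.051],[-0.3,0.005,0.051],[-0.3,0.005,0.051],[-0.3,0.005,0.051]], "turn": [[0,-22.4,0],[0,-22.4,0],[0,-22.4,0],[0,-22.4,0],[0,-22.4,0],[0,-22.4,0],[0,-22.4,0],[0,-22.4,0]], "hand": [0,0,0,0,0,0,0,0]}}

```text
time: 2.28
tool_pos: [445.4, 7.9, 175.2]
ee_rot: [-1.26, 1.122, -1.122]
ft_force: [0.3, -0.9, -0.3]
finger_gap: 1.0
```

```bash
python3 - <<'E'
from h import *
K,T=Tcam("wrist"); im,d=vision.get_image("wrist"); P=cloud(d,K,T); cv2.imwrite("pics/w1.png",im[:,:,::-1])
for c in RAD:
    for s in vision.silhouettes("wrist","punch_"+c)[:1]:
        X=P[s["region"]&(d>0)]; X=X[X[:,2]>18+HT[c]-RAD[c]-2]
        print(c,s["confidence"],np.array(s["box"]),len(X),np.round(ball(X,c),1) if len(X)>10 else "")
goto(447,19.5,175,6.8)
E
```

```text
green 0.88 [224.7  41.4 266.1  78.6] 0 
red 0.82 [310.6 201.2 335.6 248.7] 174 [451.2 -45.3 104.4]
yellow 0.78 [316.7 246.1 336.2 290.6] 194 [ 459.  -105.5  104.4]
blue 0.82 [320.7 287.2 342.  339.8] 230 [ 471.6 -162.2  104.5]
at [443.8   2.5 175. ] jaw 6.5 tilt 0.03
dp [-0.0166 -0.      0.0052] turn [ 0.02 -0.28  0.03]
```

View pics/w1.png

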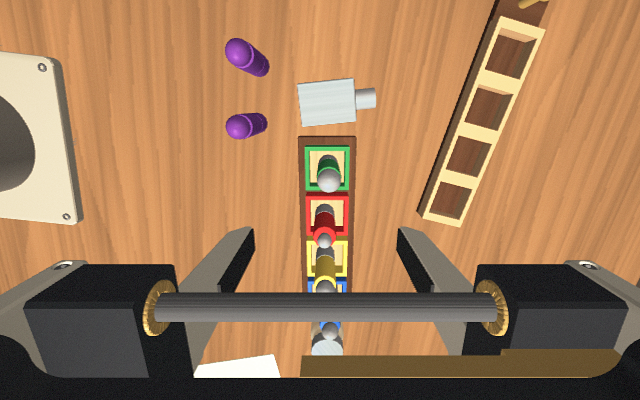

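The wrist view shows green at (328,170), the anvil beyond it at (328,100), then red, yellow and blue below. The "green" detection at (246,57) was a purple decoy. The wrist and top measurements agree to about 1.5 mm, so I descend on green.

Request:
{"op": "jog_arm", "data": {"dp": [[-0.0173,0,0.0057],[-0.0173,0,0.0057],[-0.0173,0.04,0.0057],[-0.0173,0.08,0.0057],[-0.0173,0.116,0.0057],[-0.0173,0.116,0.0057],[-0.0173,0.116,0.0057],[-0.0173,0.116,0.0057]], "turn": [[0,-0.3,0],[0,-0.3,0],[0,-0.3,0],[0,-0.3,0],[0,-0.3,0],[0,-0.3,0],[0,-0.3,0],[0,-0.3,0]], "hand": [0,0,0,0,0,0,0,0]}}

```text
time: 3.2
tool_pos: [448.9, 20.1, 61.2]
ee_rot: [-1.261, 1.12, -1.123]
ft_force: [0.8, 0.6, 0.4]
finger_gap: 1.002
```

```bash
python3 - <<'E'
from h import *
for n in("wrist","side"):
    im,d=vision.get_image(n); cv2.imwrite(f"pics/{n}2.png",im[:,:,::-1])
goto(447.5,20.3,59,6.8)
E
python3 -c "
import cv2,numpy as np
a=cv2.imread('pics/wrist2.png');b=cv2.imread('pics/side2.png')
b=cv2.resize(b[130:330,280:480],(400,400)); cv2.imwrite('pics/c2.png',np.hstack([a[:,140:540],b]))"
```

```text
at [450.1  20.4  62.2] jaw 6.8 tilt 0.28
dp [-0.0003  0.0032 -0.0027] turn [-0.27 -0.01  0.06]
```

View pics/c2.png

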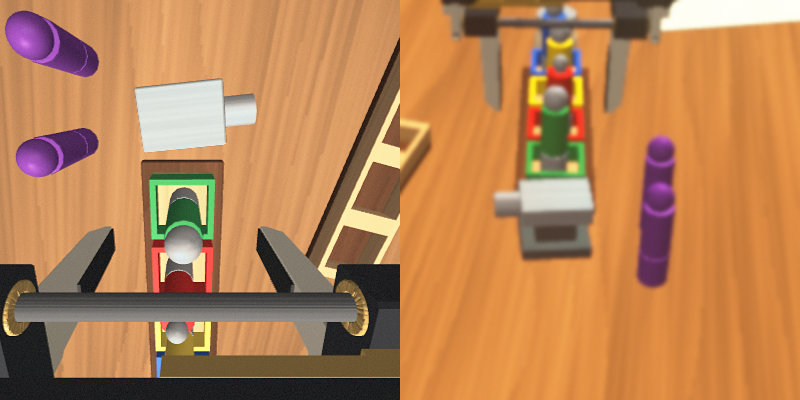

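```bash
python3 - <<'E'
from h import *
np.set_printoptions(precision=1,suppress=True)
o=robot.get_obs(); print(o["time"],o["tool_pos"],o["ft_force"],o["joint_pos"])
def proj(n,X):
    K,T=Tcam(n); c=np.linalg.inv(T)@np.r_[X,1]; u=K@c[:3]/c[2]; return u[:2]
p,M=tool()
for n in("side","wrist"):
    for s in(-46.5,46.5,-64,64): print(n,s,proj(n,p+M[:,2]*s))
    print("sleeve62",proj(n,np.array([447.5,20.3,62.])),"ball",proj(n,np.array([447.5,20.3,104.])))
# depth of finger tips in side view
K,T=Tcam("side"); im,d=vision.get_image("side"); P=cloud(d,K,T)
for (u,v) in((325,178),(324,180),(325,170),(325,160),(383,180),(384,175),(384,170)): print(u,v,P[v,u],im[v,u])
o=robot.get_obs(); print(o["time"],o["tool_pos"])
E
```

```text
3.3 [450.1  20.4  62.2] [ 0.1 -0.1  1.4] [-0.1 -0.2  2.  -0.   1.3 -0.2]
side -46.5 [380.8 197.8]
side 46.5 [330.5 196.7]
side -64 [390.3 198. ]
side 64 [321.1 196.5]
sleeve62 [357.  197.4] ball [357.5 178.1]
wrist -46.5 [264.3 218.8]
wrist 46.5 [385.2 218.9]
wrist -64 [241.5 218.7]
wrist 64 [408. 219.]
sleeve62 [321.3 218.4] ball [320.7 244. ]
325 178 [503.9  36.8 109. ] [152 132 107]
324 180 [505.8  37.2 104.9] [153 131 106]
325 170 [503.8  36.2 125.2] [151 131 107]
325 160 [503.3  37.  145.9] [151 131 107]
383 180 [401.4  25.2 107.1] [116  97  78]
384 175 [400.2  25.3 117.6] [141 123 100]
384 170 [400.7  26.5 128.5] [128 110  89]
3.35 [450.1  20.5  62. ]
```

```bash
python3 - <<'E'
from h import *
np.set_printoptions(precision=1,suppress=True)
K,T=Tcam("side"); im,d=vision.get_image("side"); P=cloud(d,K,T)
for u in(322,325,328,381,384,388): print(u,[(v,np.round(P[v,u]).astype(int).tolist()) for v in range(176,200,3)])
K,T=Tcam("wrist"); im,d=vision.get_image("wrist"); P=cloud(d,K,T)
for v,u in((228,250),(232,248),(245,240),(228,400),(232,400),(245,410),(260,235)): print(v,u,P[v,u],im[v,u])
E
```

```text
322 [(176, [509, 39, 114]), (179, [509, 39, 108]), (182, [541, -123, -2]), (185, [539, -110, -1]), (188, [538, -103, -4]), (191, [535, -90, -3]), (194, [533, -78, -3]), (197, [530, -64, -1])]
325 [(176, [504, 37, 113]), (179, [504, 37, 107]), (182, [504, 37, 101]), (185, [533, -113, -2]), (188, [530, -100, -2]), (191, [529, -90, -3]), (194, [527, -79, -3]), (197, [525, -67, -3])]
328 [(176, [499, 35, 113]), (179, [499, 35, 106]), (182, [498, 38, 102]), (185, [499, 37, 95]), (188, [524, -102, -2]), (191, [522, -89, -2]), (194, [520, -78, -2]), (197, [517, -64, 1])]
381 [(176, [416, -172, -4]), (179, [414, -156, -2]), (182, [413, -143, -2]), (185, [412, -130, -1]), (188, [411, -119, -2]), (191, [410, -106, -1]), (194, [409, -95, -2]), (197, [409, -84, -2])]
384 [(176, [400, 26, 116]), (179, [400, 26, 110]), (182, [399, 26, 104]), (185, [399, 26, 97]), (188, [405, -121, -3]), (191, [404, -108, -2]), (194, [403, -97, -3]), (197, [402, -86, -2])]
388 [(176, [393, 24, 116]), (179, [393, 24, 109]), (182, [392, 25, 104]), (185, [397, -133, -2]), (188, [397, -122, -3]), (191, [396, -110, -2]), (194, [395, -97, -1]), (197, [394, -85, -1])]
228 250 [401.6  23.7  98. ] [139 131 116]
232 248 [401.9  23.7 103.8] [123 117 105]
245 240 [401.5  23.  119.6] [123 116 103]
228 400 [496.8  34.3  96.3] [139 123 105]
232 400 [495.6  33.7 101.4] [25 22 20]
245 410 [496.9  33.8 118.5] [110 102  94]
260 235 [403.   22.  133.7] [23 24 29]
```

Both cameras show the open fingertips near z 95 while the TCP reads 62, so the fingers seem to swing down as they close. I half close without touching the punch and measure this before gripping.

Request:
{"op": "jog_arm", "data": {"dp": [[0,0,-0.0027],[0,0,-0.0027],[0,0,-0.0027],[0,0,-0.0027],[0,0,-0.0027],[0,0,-0.0027]], "turn": [[0,0,0],[0,0,0],[0,0,0],[0,0,0],[0,0,0],[0,0,0]], "hand": [0.45,0.45,0.45,0.45,0.45,0.45]}}

```text
time: 3.95
tool_pos: [445.0, 20.7, 59.0]
ee_rot: [-1.263, 1.121, -1.121]
ft_force: [-0.5, 0.6, 0.6]
finger_gap: 0.617
```

```bash
python3 - <<'E'
from h import *
np.set_printoptions(precision=1,suppress=True)
o=robot.get_obs(); print(o["tool_pos"],o["finger_gap"])
K,T=Tcam("side"); im,d=vision.get_image("side"); P=cloud(d,K,T); a=im.copy()
K,T=Tcam("wrist"); im,d=vision.get_image("wrist")
b=cv2.resize(a[130:330,280:480],(400,400)); cv2.imwrite('pics/c3.png',np.hstack([im[:,140:540],b])[:,:,::-1])
for lo,hi in((395,435),(460,505)):
    m=(P[...,0]>lo)&(P[...,0]<hi)&(P[...,1]>8)&(P[...,1]<45)&(P[...,2]>55)
    m&=abs(P[...,0]-447.5)>15
    X=P[m]; print(lo,len(X),"zmin",np.sort(X[:,2])[:6], "x",np.percentile(X[:,0],[2,98]),"y",np.median(X[:,1]))
E
```

```text
[445.   20.7  59. ] 0.6173532144689927
395 1607 zmin [88.8 90.9 91.3 91.7 92.9 93.2] x [398.3 430.3] y 37.10794183686596
460 756 zmin [89.6 90.9 91.  91.7 93.6 94.2] x [464.6 501.1] y 35.01732793388902
```

View pics/c3.png

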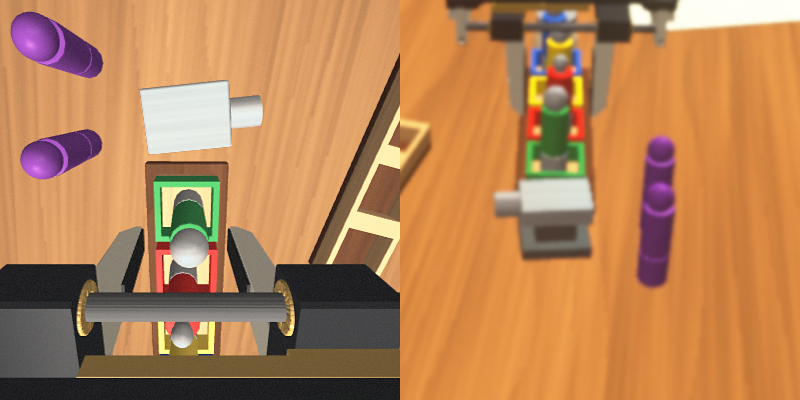

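```bash
python3 - <<'E'
from h import *
K,T=Tcam("side"); im,d=vision.get_image("side"); P=cloud(d,K,T)
cv2.imwrite("pics/s4.png",cv2.resize(im[20:220,220:487],(800,600),interpolation=cv2.INTER_CUBIC)[:,:,::-1])
o=robot.get_obs(); print(o["tool_pos"])
for u in(337,357,380): print(u,[(v,np.round(P[v,u]).astype(int).tolist()) for v in range(90,192,5)])
K,T=Tcam("wrist"); im,d=vision.get_image("wrist"); P=cloud(d,K,T)
for v,u in((232,270),(250,260),(280,180),(310,180),(307,320),(340,200),(370,400),(390,320),(362,280)): print(v,u,np.round(P[v,u],1))
E
```

```text
[445.0390978   20.69110287  58.9745016 ]
337 [(90, [594, -671, -3]), (95, [587, -627, -2]), (100, [582, -591, -3]), (105, [576, -555, -4]), (110, [570, -516, -3]), (115, [487, 7, 218]), (120, [486, 12, 211]), (125, [481, 45, 218]), (130, [480, 51, 211]), (135, [480, 48, 201]), (140, [478, 61, 198]), (145, [478, 62, 190]), (150, [478, 62, 181]), (155, [482, 36, 157]), (160, [482, 35, 146]), (165, [482, 36, 137]), (170, [482, 35, 126]), (175, [483, 33, 115]), (180, [482, 37, 107]), (185, [506, -115, -1]), (190, [504, -96, -2])]
357 [(90, [448, 53, 282]), (95, [448, 54, 274]), (100, [447, 58, 268]), (105, [447, 58, 260]), (110, [449, 40, 244]), (115, [448, 45, 237]), (120, [448, 44, 228]), (125, [448, 45, 220]), (130, [448, 43, 210]), (135, [447, 46, 202]), (140, [469, -150, 93]), (145, [446, 53, 188]), (150, [463, -96, 98]), (155, [462, -93, 88]), (160, [456, -39, 108]), (165, [456, -42, 95]), (170, [454, -30, 91]), (175, [448, 27, 115]), (180, [447, 32, 107]), (185, [447, 32, 97]), (190, [446, 37, 89])]
380 [(90, [414, 31, 276]), (95, [413, 43, 272]), (100, [413, 45, 264]), (105, [412, 52, 259]), (110, [412, 38, 245]), (115, [412, 38, 237]), (120, [412, 36, 227]), (125, [411, 40, 220]), (130, [411, 39, 210]), (135, [410, 33, 199]), (140, [409, 50, 198]), (145, [408, 53, 191]), (150, [408, 53, 181]), (155, [409, 27, 158]), (160, [409, 27, 148]), (165, [408, 27, 138]), (170, [408, 26, 127]), (175, [407, 26, 117]), (180, [407, 26, 107]), (185, [415, -134, -4]), (190, [413, -111, -2])]
232 270 [410.8  25.5 101.8]
250 260 [409.8  25.5 124.7]
280 180 [400.8  51.4 191. ]
310 180 [405.8  50.3 201.2]
307 320 [440.7  49.4 193.8]
340 200 [410.3  40.7 200.4]
370 400 [460.9  44.4 207. ]
390 320 [441.6  44.2 213.6]
362 280 [431.9  42.3 206. ]
```

View pics/s4.png

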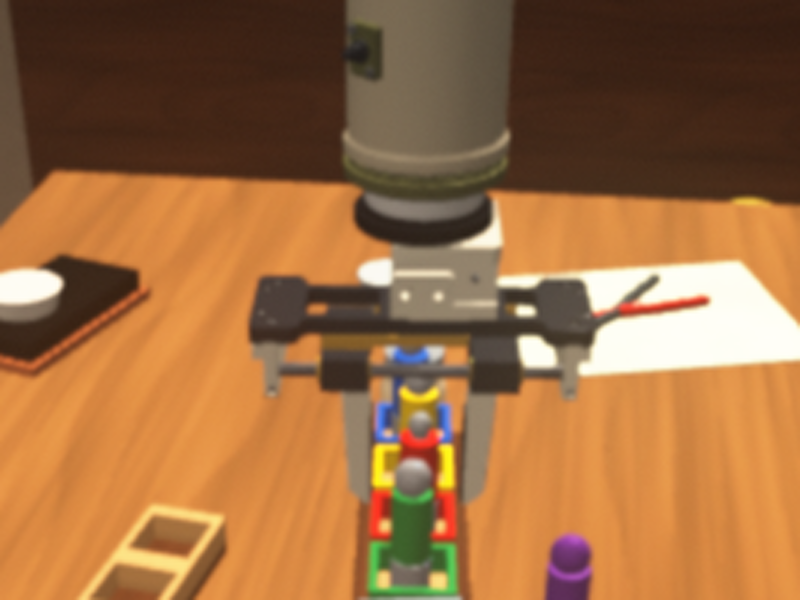

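The gripper body also sits about 33 mm higher than nominal (knuckles at z 178, expected 143). So the whole gripper is some 32 mm above what the reported TCP implies, while x and y agree. I'll trust the images, open again, go down about 29 mm and re-check.

Request:
{"op": "jog_arm", "data": {"dp": [[0,0,0.0025],[0,0,0.0025],[0,0,0.0025],[0,0.01,0.0025],[0,0.02,0.0025],[0,0.029,0.0025],[0,0.029,0.0025],[0,0.029,0.0025]], "turn": [[0,0,0],[0,0,0],[0,0,0],[0,0,0],[0,0,0],[0,0,0],[0,0,0],[0,0,0]], "hand": [0.3,0.3,0.3,0.3,0.3,0.3,0.3,0.3]}}

```text
time: 4.82
tool_pos: [446.3, 21.1, 28.6]
ee_rot: [-1.265, 1.123, -1.119]
ft_force: [-0.1, -0.1, 0.1]
finger_gap: 0.702
```

```bash
cat >> h.py <<'E'
def tips(p=None):
    "fingertip height from the side camera, faces seen at jaw ends around the tool axis"
    p,M=tool(); K,T=Tcam("side"); im,d=vision.get_image("side"); P=cloud(d,K,T)
    L=(P-p)@M
    for sg in(-1,1):
        m=(L[...,2]*sg>16)&(L[...,2]*sg<66)&(abs(L[...,0])<22)&(P[...,2]>42)
        X=P[m]; print("tip",sg,len(X),np.round(np.sort(X[:,2])[:8],1),np.round(np.median(X,0),1))
    return im
E
python3 - <<'E'
from h import *
o=robot.get_obs(); print(o["tool_pos"],o["finger_gap"],o["ft_force"])
im=tips()
cv2.imwrite("pics/s5.png",cv2.resize(im[80:230,260:460],(800,600),interpolation=cv2.INTER_CUBIC)[:,:,::-1])
goto(447.5,20.3,28,6.8)
E
```

```text
[446.26154821  21.07722948  28.63325319] 0.7024760192531644 [-0.13919093 -0.11087433  0.09927417]
tip -1 1120 [59.9 60.  60.7 62.4 62.5 63.  63.4 63.4] [407.1  28.  187.7]
tip 1 915 [60.4 60.8 61.7 62.8 63.1 63.5 63.9 64.2] [483.7  36.2 185.7]
at [447.   21.   29.4] jaw 6.8 tilt 0.08
dp [0.0008 0.0014 0.0004] turn [ 0.08  0.03 -0.02]
```

View pics/s5.png

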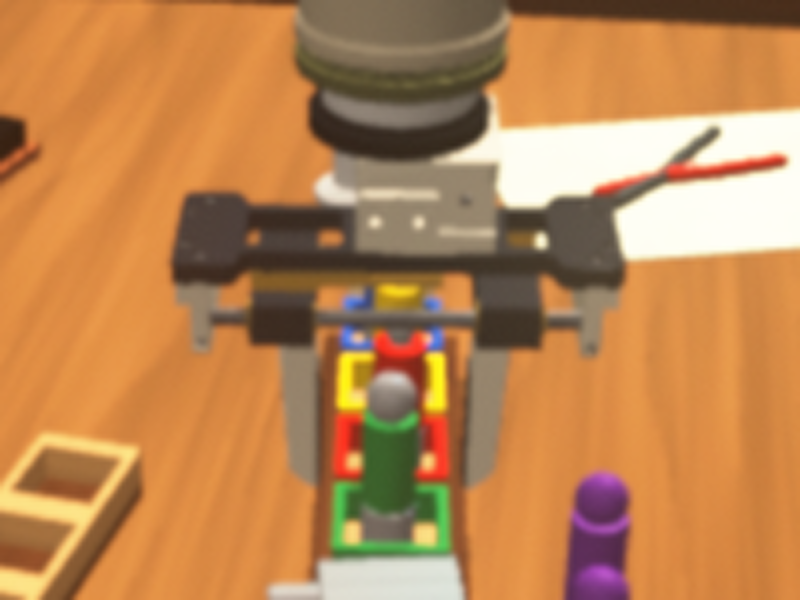

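Tips are now at z≈60 on either side of the green sleeve, so I grip.

Request:
{"op": "jog_arm", "data": {"dp": [[0,0,0],[0,0,0],[0,0,0],[0,0,0],[0,0,0],[0,0,0],[0,0,0],[0,0,0]], "turn": [[0,0,0],[0,0,0],[0,0,0],[0,0,0],[0,0,0],[0,0,0],[0,0,0],[0,0,0]], "hand": [1,1,1,1,1,1,1,1], "grip_force": 25}}

```text
time: 5.53
tool_pos: [447.6, 21.0, 30.1]
ee_rot: [-1.263, 1.121, -1.121]
ft_force: [0.2, -0.1, 0.0]
finger_gap: 0.276
```

Request:
{"op": "jog_arm", "data": {"dp": [[0,-0.01,0],[0,-0.03,0],[0,-0.06,0],[0,-0.085,0],[0,-0.085,0]], "turn": [[0,0,0],[0,0,0],[0,0,0],[0,0,0],[0,0,0]], "hand": [1,1,1,1,1]}}

```text
time: 5.95
tool_pos: [451.1, 20.8, 121.3]
ee_rot: [-1.258, 1.114, -1.126]
ft_force: [0.9, 0.3, -0.9]
finger_gap: 0.274
```

```bash
python3 - <<'E'
from h import *
o=robot.get_obs(); print(o["finger_gap"],o["ft_force"])
goto(635.5,169.9,115,-7.75)
E
```

```text
0.27404261065640256 [ 0.92437134  0.31086537 -0.88392197]
at [451.1  20.8 121.3] jaw 6.8 tilt 0.49
dp [-0.1261  0.0078  0.2008] turn [-0.49 14.58  0.03]
```

Request:
{"op": "jog_arm", "data": {"dp": [[-0.016,0,0.026],[-0.036,0,0.058],[-0.056,0,0.091],[-0.076,0,0.123],[-0.096,0,0.155],[-0.114,0,0.185],[-0.126,0,0.204],[-0.126,0,0.204]], "turn": [[0,2,0],[0,4,0],[0,6,0],[0,9,0],[0,12,0],[0,14.55,0],[0,14.55,0],[0,14.55,0]], "hand": [1,1,1,1,1,1,1,1]}}

```text
time: 6.62
tool_pos: [636.8, 173.2, 113.5]
ee_rot: [-1.143, 1.307, -1.306]
ft_force: [0.3, 0.3, -1.2]
finger_gap: 0.272
```

```bash
python3 - <<'E'
from h import *
K,T=Tcam("wrist"); im,d=vision.get_image("wrist"); P=cloud(d,K,T); cv2.imwrite("pics/w6.png",im[:,:,::-1])
np.savez("w6.npz",im=im,d=d,P=P)
im=tips()
goto(635.5,169.9,115,-7.75)
cv2.imwrite("pics/s6.png",cv2.resize(im[100:300,180:447],(800,600),interpolation=cv2.INTER_CUBIC)[:,:,::-1])
E
```

```text
tip -1 3347 [145.8 145.8 148.5 148.6 148.9 149.  149.3 150.9] [598.5 184.9 319.4]
tip 1 566 [144.3 146.4 147.9 148.9 148.9 148.9 151.  151.1] [663.2 178.4 221.1]
at [634.5 170.6 113.7] jaw -7.7 tilt 0.14
dp [ 0.0006 -0.0013  0.0011] turn [0.12 0.1  0.05]
```

View pics/w6.png

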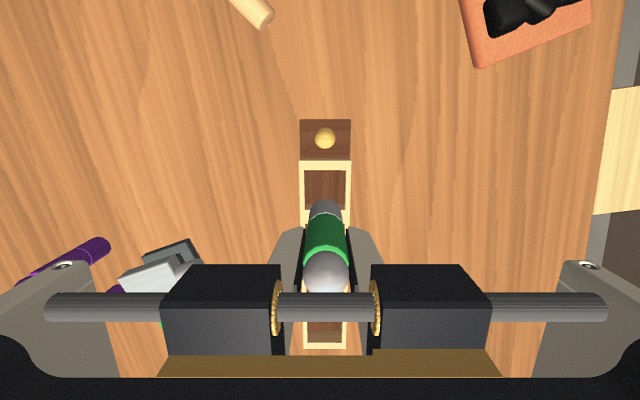

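Held upright and centred over the rack axis, with the post at (325,138). Lowering.

Request:
{"op": "jog_arm", "data": {"dp": [[0,0.03,0.001],[0,0.06,0.001],[0,0.08,0.001],[0,0.087,0.001],[0,0.09,0.001],[0,0.092,0.001],[0,0.092,0.001],[0,0.092,0.001]], "turn": [[0,0,0],[0,0,0],[0,0,0],[0,0,0],[0,0,0],[0,0,0],[0,0,0],[0,0,0]], "hand": [1,1,1,1,1,1,1,1]}}

```text
time: 7.38
tool_pos: [637.5, 170.3, 25.2]
ee_rot: [-1.14, 1.306, -1.309]
ft_force: [0.1, -0.1, -1.6]
finger_gap: 0.278
```

```bash
python3 - <<'E'
from h import *
o=robot.get_obs(); print(o["finger_gap"],o["ft_force"]); 
im,d=vision.get_image("side")
cv2.imwrite("pics/s7.png",cv2.resize(im[130:330,150:417],(800,600),interpolation=cv2.INTER_CUBIC)[:,:,::-1])
goto(635.5,169.9,20.5,-7.75)
E
```

```text
0.2781093463302891 [ 0.0982216  -0.12205182 -1.56689788]
at [637.5 170.4  25.2] jaw -7.7 tilt 0.18
dp [ 0.0008  0.0047 -0.0019] turn [-0.17  0.02 -0.06]
```

View pics/s7.png

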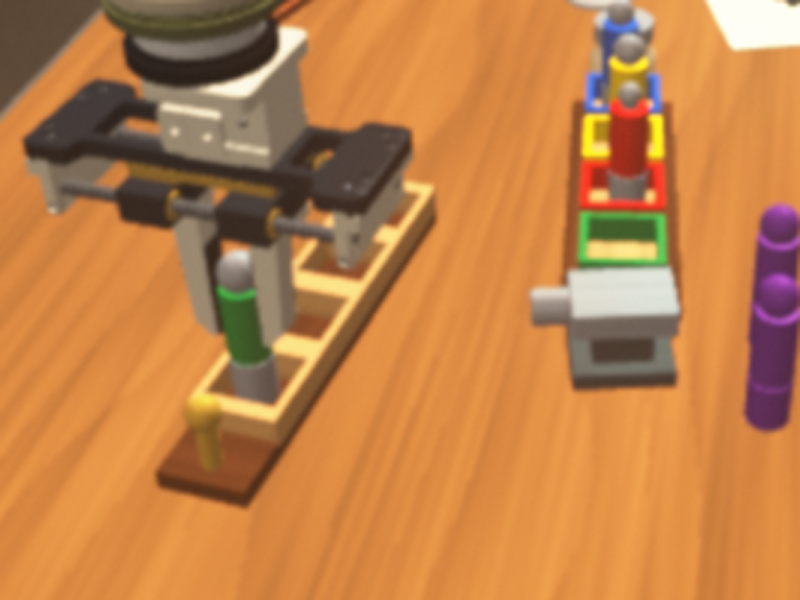

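Green is inside the post-end bay and upright. I lower the last few mm.

Request:
{"op": "jog_arm", "data": {"dp": [[0,0.002,-0.001],[0,0.004,-0.002],[0,0.0047,-0.002],[0,0.0047,-0.002],[0,0.0047,-0.002]], "turn": [[0,0,0],[0,0,0],[0,0,0],[0,0,0],[0,0,0]], "hand": [1,1,1,1,1]}}

```text
time: 7.85
tool_pos: [634.9, 170.8, 19.9]
ee_rot: [-1.141, 1.307, -1.308]
ft_force: [-2.0, -0.9, 6.5]
finger_gap: 0.273
```

Contact with the floor is felt (+6.5 N). I release and rise.

Request:
{"op": "jog_arm", "data": {"dp": [[0,0,0],[0,0,0],[0,0,0],[0,0,0],[0,-0.03,0],[0,-0.07,0],[0,-0.105,0],[0,-0.105,0]], "turn": [[0,0,0],[0,0,0],[0,0,0],[0,0,0],[0,0,0],[0,0,0],[0,0,0],[0,0,0]], "hand": [0.3,0.3,0.3,0.3,0.3,0.3,0.3,0.3]}}

```text
time: 8.52
tool_pos: [639.1, 171.5, 133.0]
ee_rot: [-1.131, 1.3, -1.311]
ft_force: [0.2, 0.2, 1.3]
finger_gap: 0.696
```

```bash
python3 - <<'E'
from h import *
goto(451,-46,124,6.8)
im,d=vision.get_image("side"); K,T=Tcam("side"); P=cloud(d,K,T)
for s in vision.silhouettes("side","punch_green")[:3]:
    X=P[s["region"]&(d>0)]; print(s["confidence"],s["box"],np.round(np.median(X,0),1),X[:,2].max())
E
```

```text
at [639.1 171.5 133. ] jaw -7.7 tilt 0.75
dp [ 0.2408  0.0061 -0.1573] turn [ -0.74 -14.52  -0.15]
0.75 [400.3, 198.7, 417.9, 228.9] [350.6  71.   75.6] 96.78005638167946
0.68 [226.1, 220.2, 243.2, 267.4] [630.3 181.4  63.3] 105.40526905727529
0.63 [400.3, 223.7, 420.9, 276.1] [349.3 140.3  52.9] 96.70916922040732
```

Green stands at the post bay with its top at 105.4 (expected 106). Next is red.

Request:
{"op": "jog_arm", "data": {"dp": [[0.034,0,-0.022],[0.068,0,-0.044],[0.102,0,-0.065],[0.136,0,-0.087],[0.17,0,-0.109],[0.204,0,-0.131],[0.228,0,-0.146],[0.2394,0,-0.1533]], "turn": [[0,-2,0],[0,-4,0],[0,-6,0],[0,-8,0],[0,-11,0],[0,-13,0],[0,-14.55,0],[0,-14.55,0]], "hand": [0.3,0.3,0.3,0.3,0.3,0.3,0.3,0.3]}}

```text
time: 9.28
tool_pos: [446.5, -48.0, 121.0]
ee_rot: [-1.266, 1.124, -1.119]
ft_force: [0.7, -0.2, 0.5]
finger_gap: 0.703
```

```bash
python3 - <<'E'
from h import *
[vision.get_image("side") for _ in range(3)]
goto(451,-46,124,6.8)
E
```

```text
at [448.9 -46.5 121.9] jaw 6.7 tilt 0.11
dp [-0.0003 -0.0021  0.0021] turn [ 0.1  -0.11 -0.05]
```

Request:
{"op": "jog_arm", "data": {"dp": [[0,0.03,0.002],[0,0.06,0.002],[0,0.08,0.002],[0,0.089,0.002],[0,0.092,0.002],[0,0.092,0.002],[0,0.092,0.002]], "turn": [[0,0,0],[0,0,0],[0,0,0],[0,0,0],[0,0,0],[0,0,0],[0,0,0]], "hand": [0.3,0.3,0.3,0.3,0.3,0.3,0.3]}}

```text
time: 10.02
tool_pos: [453.1, -45.7, 32.3]
ee_rot: [-1.263, 1.12, -1.121]
ft_force: [0.3, 0.6, -0.1]
finger_gap: 0.701
```

```bash
python3 - <<'E'
from h import *
tips(); print(robot.get_obs()["ft_force"]); goto(451,-46,29.5,6.8)
E
```

```text
tip -1 988 [63.  63.2 64.2 65.8 65.9 66.4 66.5 66.7] [412.9 -38.7 191. ]
tip 1 810 [64.2 64.6 64.7 65.7 66.  66.3 67.8 67.9] [489.3 -30.1 189. ]
[-0.10155524 -0.41749517 -0.18075813]
at [453.4 -45.9  32.8] jaw 6.9 tilt 0.12
dp [-0.0002  0.0033 -0.0024] turn [-0.12  0.05  0.04]
```

Request:
{"op": "jog_arm", "data": {"dp": [[0,0.002,-0.001],[0,0.003,-0.002],[0,0.003,-0.002],[0,0.003,-0.002],[0,0.003,-0.002],[0,0.003,-0.002],[0,0.003,-0.002],[0,0.003,-0.002]], "turn": [[0,0,0],[0,0,0],[0,0,0],[0,0,0],[0,0,0],[0,0,0],[0,0,0],[0,0,0]], "hand": [0.3,0.3,1,1,1,1,1,1]}}

```text
time: 10.73
tool_pos: [450.1, -46.2, 28.4]
ee_rot: [-1.263, 1.121, -1.121]
ft_force: [-0.1, -0.3, 0.2]
finger_gap: 0.319
```

Request:
{"op": "jog_arm", "data": {"dp": [[0,0,0],[0,0,0],[0,0,0],[0,-0.01,0],[0,-0.03,0],[0,-0.06,0],[0,-0.085,0],[0,-0.085,0]], "turn": [[0,0,0],[0,0,0],[0,0,0],[0,0,0],[0,0,0],[0,0,0],[0,0,0],[0,0,0]], "hand": [1,1,1,1,1,1,1,1]}}

```text
time: 11.4
tool_pos: [453.6, -46.9, 119.7]
ee_rot: [-1.259, 1.114, -1.127]
ft_force: [1.4, -1.2, -0.6]
finger_gap: 0.275
```

```bash
python3 - <<'E'
from h import *
[vision.get_image("side") for _ in range(3)]
o=robot.get_obs(); print(o["finger_gap"],o["ft_force"])
goto(627.4,110.4,113.5,-7.75)
E
```

```text
0.27417029346211624 [-0.88540057  0.7420352  -1.62226616]
at [449.9 -46.1 113.3] jaw 6.8 tilt 0.01
dp [-0.1343 -0.0002  0.1948] turn [-1.000e-02  1.458e+01  0.000e+00]
```

Request:
{"op": "jog_arm", "data": {"dp": [[-0.018,0,0.026],[-0.04,0,0.058],[-0.06,0,0.087],[-0.081,0,0.117],[-0.102,0,0.148],[-0.121,0,0.176],[-0.1343,0,0.1948],[-0.1343,0,0.1948]], "turn": [[0,2,0],[0,4,0],[0,6,0],[0,9,0],[0,12,0],[0,14.58,0],[0,14.58,0],[0,14.58,0]], "hand": [1,1,1,1,1,1,1,1]}}

```text
time: 12.22
tool_pos: [628.1, 113.5, 110.2]
ee_rot: [-1.145, 1.309, -1.305]
ft_force: [-0.4, 0.4, -2.0]
finger_gap: 0.275
```

```bash
python3 - <<'E'
from h import *
[vision.get_image("side") for _ in range(4)]
goto(627.4,110.4,20,-7.75)
E
```

```text
at [626.  109.7 111.7] jaw -7.8 tilt 0.18
dp [-0.001   0.0916  0.0016] turn [ 0.17 -0.01  0.06]
```

Request:
{"op": "jog_arm", "data": {"dp": [[0,0.03,0.001],[0,0.06,0.001],[0,0.08,0],[0,0.088,0],[0,0.09,0],[0,0.09,0],[0,0.09,0],[0,0.09,0]], "turn": [[0,0,0],[0,0,0],[0,0,0],[0,0,0],[0,0,0],[0,0,0],[0,0,0],[0,0,0]], "hand": [1,1,1,1,1,1,1,1]}}

```text
time: 13.08
tool_pos: [629.2, 110.3, 25.7]
ee_rot: [-1.139, 1.306, -1.309]
ft_force: [-0.7, -0.3, -1.4]
finger_gap: 0.274
```

```bash
python3 - <<'E'
from h import *
vision.get_image("side");o=robot.get_obs(); print(o["finger_gap"],o["ft_force"]); goto(627.4,110.4,18.5,-7.75)
E
```

```text
0.2779739403307533 [-0.1062245   0.36526953 -1.89065097]
at [629.1 110.4  25.5] jaw -7.8 tilt 0.19
dp [ 0.0002  0.007  -0.0017] turn [-0.19 -0.01 -0.04]
```

Request:
{"op": "jog_arm", "data": {"dp": [[0,0.002,-0.001],[0,0.004,-0.002],[0,0.006,-0.002],[0,0.007,-0.002],[0,0.007,-0.002],[0,0.007,-0.002]], "turn": [[0,0,0],[0,0,0],[0,0,0],[0,0,0],[0,0,0],[0,0,0]], "hand": [1,1,1,1,1,1]}}

```text
time: 13.63
tool_pos: [626.1, 110.7, 18.2]
ee_rot: [-1.141, 1.307, -1.308]
ft_force: [-4.9, -0.0, 12.0]
finger_gap: 0.279
```

Floor contact at 12 N. Release and rise.

Request:
{"op": "jog_arm", "data": {"dp": [[0,0,0],[0,0,0],[0,0,0],[0,0,0],[0,-0.03,0],[0,-0.07,0],[0,-0.105,0],[0,-0.105,0]], "turn": [[0,0,0],[0,0,0],[0,0,0],[0,0,0],[0,0,0],[0,0,0],[0,0,0],[0,0,0]], "hand": [0.3,0.3,0.3,0.3,0.3,0.3,0.3,0.3]}}

```text
time: 14.3
tool_pos: [630.6, 111.2, 130.7]
ee_rot: [-1.131, 1.3, -1.312]
ft_force: [0.6, -0.3, 1.9]
finger_gap: 0.695
```

```bash
python3 - <<'E'
from h import *
im,d=vision.get_image("side"); K,T=Tcam("side"); P=cloud(d,K,T)
for c in("green","red"):
  for s in vision.silhouettes("side","punch_"+c)[:3]:
    X=P[s["region"]&(d>0)]; print(c,s["confidence"],np.round(np.median(X,0),1),X[:,2].max())
goto(458.5,-106.3,124,6.8)
cv2.imwrite("pics/s8.png",cv2.resize(im[130:330,150:417],(800,600),interpolation=cv2.INTER_CUBIC)[:,:,::-1])
E
```

```text
green 0.91 [630.3 181.6  63.7] 105.29711350811385
green 0.73 [349.2 140.4  52.1] 96.64872037284448
green 0.66 [454.3 -60.6  31.4] 38.17050318402232
red 0.62 [621.8 122.1  59.8] 101.55869687470289
red 0.23 [ 479.5 -172.3   34. ] 37.871430795939546
at [625.8 110.7 121.5] jaw -7.7 tilt 0.05
dp [ 0.2376 -0.0026 -0.1365] turn [-5.000e-02 -1.455e+01 -1.000e-02]
```

View pics/s8.png

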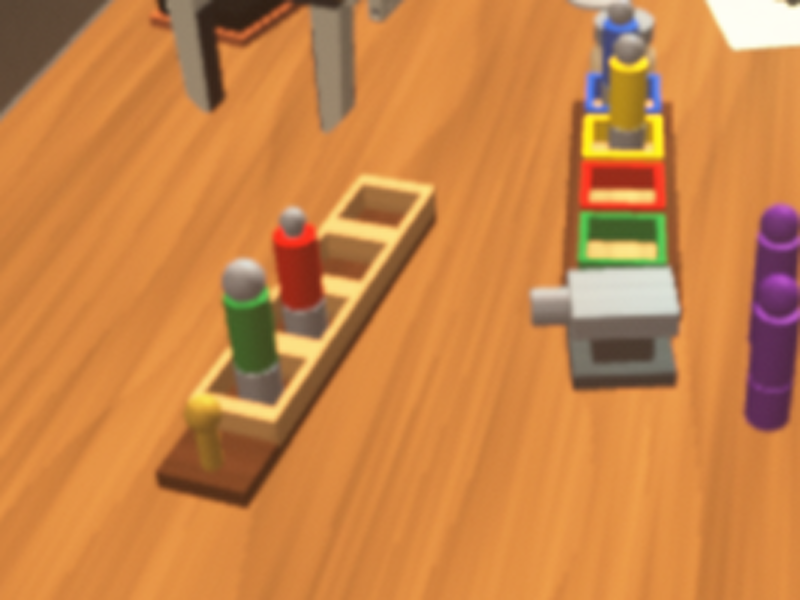

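Green (245,330) and red (300,275) stand upright in the first two bays. Next is yellow.

Request:
{"op": "jog_arm", "data": {"dp": [[0.034,0,-0.02],[0.068,0,-0.039],[0.102,0,-0.059],[0.136,0,-0.078],[0.17,0,-0.098],[0.204,0,-0.117],[0.228,0,-0.131],[0.2376,0,-0.1365]], "turn": [[0,-2,0],[0,-4,0],[0,-6,0],[0,-8,0],[0,-11,0],[0,-13,0],[0,-14.55,0],[0,-14.55,0]], "hand": [0.3,0.3,0.3,0.3,0.3,0.3,0.3,0.3]}}

```text
time: 15.12
tool_pos: [454.7, -108.3, 118.9]
ee_rot: [-1.265, 1.125, -1.119]
ft_force: [-0.5, -0.7, -0.4]
finger_gap: 0.696
```

```bash
python3 - <<'E'
from h import *
[vision.get_image("side") for _ in range(4)]
goto(458.5,-106.3,29.5,6.8)
E
```

```text
at [ 458.1 -105.7  120.4] jaw 6.7 tilt 0.09
dp [0.0007 0.0909 0.0004] turn [ 0.05 -0.08 -0.07]
```

Request:
{"op": "jog_arm", "data": {"dp": [[0,0.03,0],[0,0.06,0],[0,0.08,0],[0,0.089,-0.001],[0,0.093,-0.001],[0,0.093,-0.001],[0,0.093,-0.001]], "turn": [[0,0,0],[0,0,0],[0,0,0],[0,0,0],[0,0,0],[0,0,0],[0,0,0]], "hand": [0.3,0.3,0.3,0.3,0.3,0.3,0.3]}}

```text
time: 15.9
tool_pos: [458.3, -106.3, 29.3]
ee_rot: [-1.263, 1.12, -1.122]
ft_force: [-0.1, 0.6, 0.1]
finger_gap: 0.7
```

```bash
python3 - <<'E'
from h import *
vision.get_image("side"); print(robot.get_obs()["ft_force"]); goto(458.5,-106.3,29.5,6.8)
E
```

```text
[-0.22447663 -0.20194403  0.43108425]
at [ 458.7 -106.6   29.8] jaw 6.8 tilt 0.13
dp [-0.0003  0.0003 -0.0001] turn [-0.12  0.02  0.05]
```

Request:
{"op": "jog_arm", "data": {"dp": [[0,0,0],[0,0,0],[0,0,0],[0,0,0],[0,0,0],[0,0,0],[0,0,0],[0,0,0]], "turn": [[0,0,0],[0,0,0],[0,0,0],[0,0,0],[0,0,0],[0,0,0],[0,0,0],[0,0,0]], "hand": [1,1,1,1,1,1,1,1]}}

```text
time: 16.62
tool_pos: [457.4, -106.6, 28.4]
ee_rot: [-1.263, 1.121, -1.122]
ft_force: [-0.2, -0.8, 1.8]
finger_gap: 0.276
```

Request:
{"op": "jog_arm", "data": {"dp": [[0,0,0],[0,-0.01,0],[0,-0.03,0],[0,-0.06,0],[0,-0.085,0],[0,-0.085,0]], "turn": [[0,0,0],[0,0,0],[0,0,0],[0,0,0],[0,0,0],[0,0,0]], "hand": [1,1,1,1,1,1]}}

```text
time: 17.12
tool_pos: [460.5, -107.6, 119.6]
ee_rot: [-1.26, 1.114, -1.127]
ft_force: [0.8, -0.2, -0.1]
finger_gap: 0.277
```

```bash
python3 - <<'E'
from h import *
[vision.get_image("side") for _ in range(4)]
o=robot.get_obs(); print(o["finger_gap"],o["ft_force"])
goto(619.3,51.0,114,-7.75)
E
```

```text
0.2761215458542868 [-0.40339332  0.8299378  -1.86646025]
at [ 456.4 -106.2  112.3] jaw 6.8 tilt 0.1
dp [-0.1368 -0.0019  0.1804] turn [ 0.1  14.55 -0.03]
```

Request:
{"op": "jog_arm", "data": {"dp": [[-0.018,-0.002,0.024],[-0.04,-0.002,0.053],[-0.062,-0.002,0.082],[-0.083,-0.002,0.11],[-0.104,-0.002,0.137],[-0.123,-0.002,0.162],[-0.1368,-0.002,0.18],[-0.1368,-0.002,0.18]], "turn": [[0,2,0],[0,4,0],[0,6,0],[0,9,0],[0,12,0],[0,14.55,0],[0,14.55,0],[0,14.55,0]], "hand": [1,1,1,1,1,1,1,1]}}

```text
time: 17.98
tool_pos: [620.4, 54.0, 112.6]
ee_rot: [-1.145, 1.309, -1.304]
ft_force: [-0.1, 0.2, -1.4]
finger_gap: 0.275
```

```bash
python3 - <<'E'
from h import *
[vision.get_image("side") for _ in range(4)]
goto(619.3,51.0,18.5,-7.75)
E
```

```text
at [618.3  50.1 113.7] jaw -7.8 tilt 0.17
dp [-0.0011  0.0952  0.0011] turn [ 0.17 -0.    0.04]
```

Request:
{"op": "jog_arm", "data": {"dp": [[-0.001,0.03,0.001],[-0.001,0.06,0.001],[-0.001,0.08,0],[-0.001,0.088,0],[-0.001,0.092,-0.001],[-0.001,0.092,-0.001],[-0.001,0.092,-0.001],[-0.001,0.092,-0.001]], "turn": [[0,0,0],[0,0,0],[0,0,0],[0,0,0],[0,0,0],[0,0,0],[0,0,0],[0,0,0]], "hand": [1,1,1,1,1,1,1,1]}}

```text
time: 18.85
tool_pos: [620.5, 51.6, 25.5]
ee_rot: [-1.139, 1.306, -1.31]
ft_force: [0.4, -0.3, -0.6]
finger_gap: 0.273
```

```bash
python3 - <<'E'
from h import *
vision.get_image("side");o=robot.get_obs(); print(o["finger_gap"],o["ft_force"]); goto(619.3,51.0,18.5,-7.75)
E
```

```text
0.274874283214463 [ 0.59921894 -0.24006765 -1.88288654]
at [620.5  51.7  25.4] jaw -7.8 tilt 0.19
dp [ 0.0008  0.0069 -0.0011] turn [-0.18 -0.01 -0.03]
```

Request:
{"op": "jog_arm", "data": {"dp": [[0,0.002,-0.001],[0,0.004,-0.001],[0,0.006,-0.001],[0,0.0065,-0.001],[0,0.0065,-0.001],[0,0.0065,-0.001]], "turn": [[0,0,0],[0,0,0],[0,0,0],[0,0,0],[0,0,0],[0,0,0]], "hand": [1,1,1,1,1,1]}}

```text
time: 19.4
tool_pos: [618.6, 52.0, 18.3]
ee_rot: [-1.141, 1.307, -1.309]
ft_force: [-3.1, -0.1, 8.4]
finger_gap: 0.276
```

Request:
{"op": "jog_arm", "data": {"dp": [[0,0,0],[0,0,0],[0,0,0],[0,0,0],[0,-0.03,0],[0,-0.07,0],[0,-0.105,0],[0,-0.105,0]], "turn": [[0,0,0],[0,0,0],[0,0,0],[0,0,0],[0,0,0],[0,0,0],[0,0,0],[0,0,0]], "hand": [0.3,0.3,0.3,0.3,0.3,0.3,0.3,0.3]}}

```text
time: 20.07
tool_pos: [623.0, 52.0, 131.1]
ee_rot: [-1.132, 1.299, -1.313]
ft_force: [1.1, 0.1, 1.9]
finger_gap: 0.699
```

```bash
python3 - <<'E'
from h import *
im,d=vision.get_image("side"); K,T=Tcam("side"); P=cloud(d,K,T)
for c in("green","red","yellow"):
  for s in vision.silhouettes("side","punch_"+c)[:1]:
    X=P[s["region"]&(d>0)]; print(c,s["confidence"],np.round(np.median(X,0),1),X[:,2].max())
goto(471,-163,124,6.8)
E
```

```text
green 0.98 [349.8 140.5  51.9] 97.57920323287249
red 0.92 [621.7 122.1  59.6] 101.03301776835985
yellow 0.95 [615.   63.3  61.6] 104.47615186636978
at [617.2  51.9 120.6] jaw -7.7 tilt 0.1
dp [ 0.2326 -0.0032 -0.1159] turn [  0.1  -14.55   0.  ]
```

Request:
{"op": "jog_arm", "data": {"dp": [[0.034,0,-0.017],[0.068,-0.003,-0.034],[0.102,-0.003,-0.051],[0.136,-0.003,-0.068],[0.17,-0.003,-0.085],[0.204,-0.003,-0.102],[0.226,-0.003,-0.113],[0.2326,-0.003,-0.116]], "turn": [[0,-2,0],[0,-4,0],[0,-6,0],[0,-8,0],[0,-11,0],[0,-13,0],[0,-14.55,0],[0,-14.55,0]], "hand": [0.3,0.3,0.3,0.3,0.3,0.3,0.3,0.3]}}

```text
time: 20.93
tool_pos: [468.3, -165.1, 122.6]
ee_rot: [-1.265, 1.126, -1.12]
ft_force: [0.1, 0.3, -0.2]
finger_gap: 0.701
```

```bash
python3 - <<'E'
from h import *
[vision.get_image("side") for _ in range(4)]
goto(471,-163,29.5,6.8)
E
```

```text
at [ 471.5 -162.   123.8] jaw 6.8 tilt 0.1
dp [ 0.0011  0.0943 -0.0006] turn [ 0.06 -0.05 -0.08]
```

Request:
{"op": "jog_arm", "data": {"dp": [[0.001,0.03,0],[0.001,0.06,0],[0.001,0.08,0],[0.001,0.091,-0.001],[0.001,0.096,-0.001],[0.001,0.096,-0.001],[0.001,0.096,-0.001]], "turn": [[0,0,0],[0,0,0],[0,0,0],[0,0,0],[0,0,0],[0,0,0],[0,0,0]], "hand": [0.3,0.3,0.3,0.3,0.3,0.3,0.3]}}

```text
time: 21.72
tool_pos: [471.7, -163.8, 29.7]
ee_rot: [-1.263, 1.12, -1.122]
ft_force: [0.5, -1.1, -0.0]
finger_gap: 0.696
```

```bash
python3 - <<'E'
from h import *
vision.get_image("side"); print(robot.get_obs()["ft_force"]); goto(471,-163,29.5,6.8)
E
```

```text
[-0.216464    0.39009467 -0.07983227]
at [ 472.1 -164.2   30.3] jaw 6.8 tilt 0.13
dp [-0.0013  0.0008 -0.0009] turn [-0.11  0.02  0.06]
```

Request:
{"op": "jog_arm", "data": {"dp": [[-0.001,0.001,0],[-0.001,0.001,0],[-0.001,0.001,0],[-0.001,0.001,0],[-0.001,0.001,0],[-0.001,0.001,0],[-0.001,0.001,0],[-0.001,0.001,0]], "turn": [[0,0,0],[0,0,0],[0,0,0],[0,0,0],[0,0,0],[0,0,0],[0,0,0],[0,0,0]], "hand": [1,1,1,1,1,1,1,1]}}

```text
time: 22.43
tool_pos: [470.7, -163.1, 27.9]
ee_rot: [-1.263, 1.121, -1.121]
ft_force: [0.2, -0.2, 1.4]
finger_gap: 0.273
```

Request:
{"op": "jog_arm", "data": {"dp": [[0,0,0],[0,-0.01,0],[0,-0.03,0],[0,-0.06,0],[0,-0.085,0],[0,-0.085,0]], "turn": [[0,0,0],[0,0,0],[0,0,0],[0,0,0],[0,0,0],[0,0,0]], "hand": [1,1,1,1,1,1]}}

```text
time: 22.93
tool_pos: [473.9, -164.5, 119.4]
ee_rot: [-1.26, 1.114, -1.128]
ft_force: [0.9, -0.3, -0.7]
finger_gap: 0.276
```

```bash
python3 - <<'E'
from h import *
[vision.get_image("side") for _ in range(4)]
o=robot.get_obs(); print(o["finger_gap"],o["ft_force"])
goto(611.2,-8.5,114,-7.75)
E
```

```text
0.2758311021997415 [ 0.08678243  1.00200882 -1.04894718]
at [ 469.8 -162.7  111.7] jaw 6.8 tilt 0.11
dp [-0.1363 -0.0024  0.1587] turn [ 0.1  14.55 -0.04]
```

Request:
{"op": "jog_arm", "data": {"dp": [[-0.018,-0.002,0.021],[-0.04,-0.002,0.047],[-0.062,-0.002,0.072],[-0.083,-0.002,0.097],[-0.104,-0.002,0.121],[-0.123,-0.002,0.143],[-0.1363,-0.002,0.1587],[-0.1363,-0.002,0.1587]], "turn": [[0,2,0],[0,4,0],[0,6,0],[0,9,0],[0,12,0],[0,14.55,0],[0,14.55,0],[0,14.55,0]], "hand": [1,1,1,1,1,1,1,1]}}

```text
time: 23.8
tool_pos: [612.5, -5.5, 112.4]
ee_rot: [-1.145, 1.309, -1.304]
ft_force: [0.2, -0.7, -2.0]
finger_gap: 0.276
```

```bash
python3 - <<'E'
from h import *
[vision.get_image("side") for _ in range(4)]
goto(611.2,-8.5,18.0,-7.75)
E
```

```text
at [610.7  -9.6 113.4] jaw -7.8 tilt 0.15
dp [-0.0012  0.0954  0.0006] turn [ 0.15 -0.01  0.03]
```

Request:
{"op": "jog_arm", "data": {"dp": [[-0.001,0.03,0.001],[-0.001,0.06,0.001],[-0.001,0.08,0],[-0.001,0.088,-0.001],[-0.001,0.092,-0.001],[-0.001,0.092,-0.001],[-0.001,0.092,-0.001],[-0.001,0.092,-0.001]], "turn": [[0,0,0],[0,0,0],[0,0,0],[0,0,0],[0,0,0],[0,0,0],[0,0,0],[0,0,0]], "hand": [1,1,1,1,1,1,1,1]}}

```text
time: 24.67
tool_pos: [612.8, -8.2, 25.0]
ee_rot: [-1.14, 1.306, -1.31]
ft_force: [0.0, -0.4, -1.1]
finger_gap: 0.278
```

```bash
python3 - <<'E'
from h import *
vision.get_image("side");o=robot.get_obs(); print(o["finger_gap"],o["ft_force"]); goto(611.2,-8.5,18.0,-7.75)
E
```

```text
0.27585198133085087 [ 0.65450574  1.01745698 -0.89775416]
at [612.8  -8.1  24.9] jaw -7.8 tilt 0.19
dp [ 0.0006  0.0069 -0.0016] turn [-0.19 -0.01 -0.01]
```

Request:
{"op": "jog_arm", "data": {"dp": [[0,0.002,-0.001],[0,0.004,-0.001],[0,0.006,-0.001],[0,0.0065,-0.001],[0,0.0065,-0.001],[0,0.0065,-0.001]], "turn": [[0,0,0],[0,0,0],[0,0,0],[0,0,0],[0,0,0],[0,0,0]], "hand": [1,1,1,1,1,1]}}

```text
time: 25.22
tool_pos: [610.9, -7.7, 17.8]
ee_rot: [-1.141, 1.307, -1.309]
ft_force: [-3.2, 0.2, 8.5]
finger_gap: 0.274
```

Request:
{"op": "jog_arm", "data": {"dp": [[0,0,0],[0,0,0],[0,0,0],[0,0,0],[0,-0.03,0],[0,-0.07,0],[0,-0.11,0],[0,-0.14,0]], "turn": [[0,0,0],[0,0,0],[0,0,0],[0,0,0],[0,0,0],[0,0,0],[0,0,0],[0,0,0]], "hand": [0.3,0.3,0.3,0.3,0.3,0.3,0.3,0.3]}}

```text
time: 25.88
tool_pos: [610.9, -7.7, 159.6]
ee_rot: [-1.14, 1.306, -1.309]
ft_force: [0.5, 0.4, 0.5]
finger_gap: 0.695
```

```bash
python3 - <<'E'
from h import *
[vision.get_image("side") for _ in range(4)]
im,d=vision.get_image("side"); K,T=Tcam("side"); P=cloud(d,K,T)
q=np.array([623.4,80.7]); a=np.radians(-7.755); Rm=np.array([[np.cos(a),np.sin(a)],[-np.sin(a),np.cos(a)]])
for c in RAD:
  for s in vision.silhouettes("side","punch_"+c):
    X=P[s["region"]&(d>0)]
    if X[:,0].mean()<560: continue
    B=X[X[:,2]>8+HT[c]-RAD[c]-2]; b=ball(B,c) if len(B)>8 else None
    print(c,round(s["confidence"],2),"top",X[:,2].max().round(1),"ball",None if b is None else (b.round(1),"in rack",(Rm@(b[:2]-q)).round(1)),"expect z",8+HT[c]-RAD[c])
o=robot.get_obs(); print(o["time"],o["tool_pos"],o["finger_gap"])
cv2.imwrite("pics/s9.png",cv2.resize(im[130:330,150:417],(800,600),interpolation=cv2.INTER_CUBIC)[:,:,::-1])
E
```

```text
green 0.63 top 104.6 ball (array([634.4, 171.9,  92.1]), 'in rack', array([-1.4, 91.8])) expect z 94
red 0.94 top 100.4 ball (array([626.2, 112.9,  92.2]), 'in rack', array([-1.6, 32.3])) expect z 94
yellow 0.81 top 103.7 ball (array([618.1,  53.7,  92.2]), 'in rack', array([ -1.6, -27.4])) expect z 94
blue 0.93 top 102.0 ball (array([610.4,  -5.1,  91.6]), 'in rack', array([ -1.4, -86.7])) expect z 94
26.3333 [608.98449383  -7.5406464  154.1324109 ] 0.701249716775714
```

View pics/s9.png

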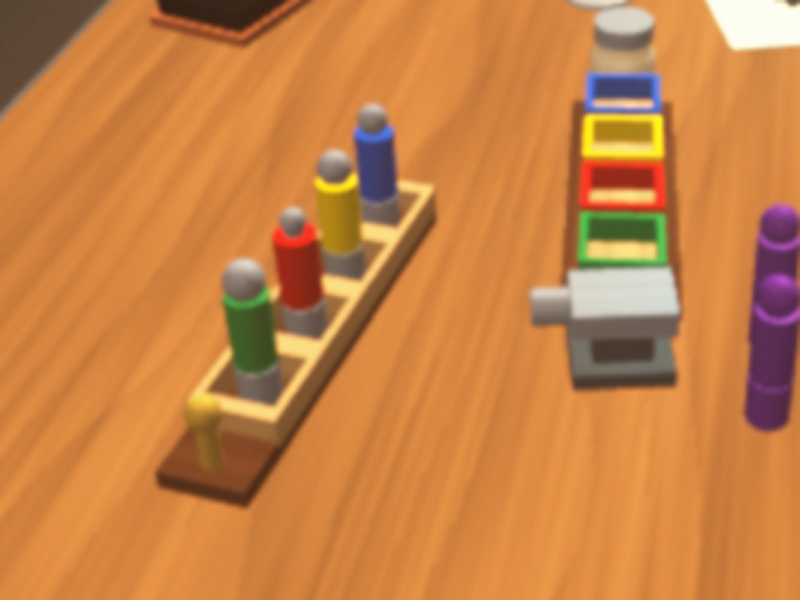

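All four stand upright in their bays from the post: green, red, yellow, blue. The gripper is clear above them, so I hand in.

```bash
python3 -c "
from bench import workorder; print(workorder.close_job())"
```

```text
the job is handed in; nothing more can be done
None
```

All four punches are in the wooden rack, in sequence from the brass-knobbed post: green (it stood nearest the anvil), red, yellow, blue. I handed the job in at about 26 s of the 102 s allowed.

- **Last checks:** In the last side picture all four stand upright, one to a bay, and the storage cups are empty. The gripper was open and well above them. Fitted ball centres lie within about 3.5 mm of the bay centres. All four read about 2 mm low, which is within the camera calibration. The two purple look-alikes were not touched.
- **Disagreement:** The cameras showed the fingertips about 32 mm above the reported TCP height, while x and y agreed. I set the grasp height from the images. Each punch touched its bay floor with a vertical force of about 6 to 12 N before release.

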